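# Park the lens case and bar it in

## Robot

A 6-joint arm with a two-finger parallel gripper is mounted at the origin on the work surface. World frame = base frame: x ahead of the robot, y to its left, z up, the work surface at z = 0. Lengths are in m, angles in rad, forces in N, time in s.
With the tool pointing down it reaches from about 0.375 to 0.975 m from the base axis. Payload 3.8 kg.
Tool frame: the origin (TCP) lies at the very end of the fingers, on their centre line; the grasp point (between the pads) lies 19 mm behind it; z points along the fingers, y is the direction in which the jaws open and shut (so a half turn about z gives the same grasp; the last joint's range is limited). The gripper opens to 85 mm and grips with 20 to 120 N. Pads are 22 mm wide; open, the fingers measure 114 mm over their backs; the gripper's body (76 mm by 85 mm) begins 54 mm behind the grasp point. The pads swing forward as they close: fully open they stand 13 mm farther back than shut.
Start: joints at [1.3, 0.264, 1.604, -0, 1.274, -0.037], TCP at [0.156, 0.657, 0.231] pointing down, gripper open.
Joint ranges: [-2.63, 2.63], [-0.94, 2.18], [0.31, 2.57], [-1.31, 4.45], [0, 2.66], [-2.55, 2.55]. Speed limits (rad/s): [2.57, 2.57, 3.14, 3.14, 3.14, 3.14].

## Interface

Orientations are given as a rotation vector (axis times angle).
In Python, from workcell import bot, viewer gives the robot as it stands.
- The arm moves only by the tool jog_arm, never from a script. Its argument "motion" is a list of rows, each an object of numbers: "dx", "dy", "dz": the shift along the world's x, y, z in cm; "turn": the turn about the world's z in rad. A call has 1 to 12 rows; each row shifts and turns the commanded pose from where the row before left it; what a row does not reach is not made up. A row lasts 1/12 s, in which the tool goes at most 41.7 mm and 7.16 degrees, less where a joint would pass 70% of its speed; a pose out of reach is approached as far as the arm can. A call is refused whole if a number of a shift passes 4.17 or a number of a turn 0.125, either way. A call with a gripper value outside its range is refused whole. "fingers" is the finger opening in cm, from 0 to 8.54, set as the call begins (left out, the last holds). The fingers move at their own pace and stop on an object; "grip_force" is the grip in N (left out, the last holds). Time passes only in rows, so rows that do not move let the fingers close. It gives the time, the measured TCP pose, the force and the opening at its end, in the units of the state.
- bot.read_state(): the state, without advancing time (a new reading comes with each control period).
- viewer.read_camera(name): name is "side" or "top" or "wrist"; returns (picture, depth): 400x640x3 uint8, red, green, blue; 400x640 float32, m along the optical axis (not along the pixel's ray), 0 where there is no reading.
- viewer.camera_info(name): a dict with "vertical_fov" (degrees; the focal length in pixels is half the picture's height over the tangent of half this angle, whatever the lens; pixels are square), "cx", "cy" (the principal point, pixels), "R" (3x3) and "t" (3): a world point X has camera coordinates R X + t. Camera axes: x right, y down, z forward; pixel columns grow to the right and rows downward; lengths in m; the calibration is good to about 2 mm. A picture is of the moment at which its call begins: read the wrist's pose just before it. camera_info takes no time and is no camera call; for the wrist camera it gives the pose at the moment of the call.
- bot.finish_job(): hands the job in, once; it reports no verdict.
The state is a dict: "time": time; "q": joint angles; "joint_vel": joint speeds; "joint_torque": joint torques, N m; "tool_pos": TCP position; "tcp_rot": TCP orientation; "wrist_force": force on the tool from outside, world axes, zero at the start; "torque": the same for the moment, N m; "width": opening from 0.0 (shut) to 1.0 (fully open).
Only numpy, scipy, OpenCV 4.12 (cv2) and the standard library are available. Lean on these libraries where they do the work, as an engineer would, in place of code of your own. Each camera call takes 0.05 s, during which the arm holds its last target. There are 200 camera calls.

## Task

Push the tall wooden lens case across the table into the low metal bay until it stands squarely home against the bay's back stop, then push the bay's swing bar shut across the case's front. The case is top-heavy and must slide upright: do not tip or lift it, so push it low, near its base. Grasp nothing, and leave the other things on the table where they are.

Things in the scene. Friction and masses are not known exactly. Their poses are not given: they have to be found in the camera images.
- case: Tall wooden lens case, loose. Tower 80 mm deep (x), 150 mm wide (y), 185 mm high (lens rims to 200), on a dark base board 26 mm high that runs out 35 mm beyond the tower on the -x side. Origin: on the table under the tower's centre; z up; +x roughly towards the bay. About 1 kg, top-heavy; friction on the table 0.5 to 0.7, needs up to 8 N. Pushed below 40 mm it slides, above 85 mm it tips.
- case_low (a point): Middle of the base board's upright front edge, the low face to push: 150 mm wide, 26 mm high, 75 mm on the -x side of the case's origin, this point 13 mm above the table. The tower's face stands 35 mm farther on, so that fingers pointing straight down have room at the edge. Axes as the case's.
- bay: Low aluminium U-frame fixed to the table, open to the robot, no floor, walls 24 mm high. Origin: on the table, where the case's origin is when home; x from mouth to back stop, y left, z up. Back stop's inner face at x = +40 mm (the tower's back touches it). Side walls' inner faces at y = +-87 mm (12 mm play each side), x = -50 to +40 mm, flaring in front to y = +-108 mm at x = -77 mm.
- gate_hinge (a point): On the table at the foot of the swing bar's upright hinge post (20 mm across, 60 mm high) at the left of the bay's mouth: bay x = -71 mm, y = +125 mm. Axes as the bay's.
- gate (a joint): Angle of the swing bar about its post, rad. 0: shut (hard stop), along the bay's -y across the mouth; grows as it opens; 1.57: along the bay's -x; limit 2.4: out to the left front. At angle a it points along (-sin a, -cos a) in bay x, y. Stays where left, about 1 N at its end turns it. Steel, 12 mm thick, heights 34 to 52 mm, reaches 149 mm from the hinge axis.
- gate_tip (a point): Centre of the round end (18 mm across) of the swing bar, 140 mm from the hinge axis, 43 mm above the table. The bar's inner side carries a rubber block 20 mm thick, 95 to 135 mm from the hinge axis. Shut, the bar lies over the base board and the block ends 5 mm in front of the tower of a case that is home; it cannot shut on a case that is not in.
- spray: Bystander, loose: clear lens-spray bottle, 38 mm across, 105 mm tall, standing just right of the bay. Leave alone. Origin: centre of its underside.
- occluder: Bystander, loose: black eye-cover paddle lying flat: 64 mm disc on a 14 mm wide handle, 110 mm long in all, 6 mm thick, right of the case's path. Leave alone. Origin: centre of its underside.
- scope: Bystander, loose: black hand instrument lying behind the bay, about 165 mm long, 30 mm wide, 26 mm high. Leave alone. Origin: centre of its underside.
- trial_frame: Bystander, loose: steel trial spectacle frame lying flat, about 140 mm by 130 mm, 10 mm high. Leave alone. Origin: centre of its underside.
- drops: Bystander, loose: small white dropper bottle, 28 mm across, 60 mm tall. Leave alone. Origin: centre of its underside.

How it is judged:
On the way, in this order (a step that is already met when the one before it is completed fails the run):
1. the case stands squarely home against the back stop while the bar is still open (x of case in the frame of bay between -0.008 and 0.006 m and y of case in the frame of bay between -0.016 and 0.016 m and angle between the x axis of case and the x axis of bay, either way round below 0.08 rad and angle between case's own z axis and vertical below 0.04 rad and height (world z) of case below 0.004 m and value of joint gate above 0.8 rad), for 0.2 s.
2. the bar is then pushed shut (value of joint gate below 0.1 rad), for 0.2 s.
At the end, for the whole second after the job is handed in: The case stands upright and at rest in the bay, its back within 8 mm of the back stop and square to it within 0.08 rad, and the swing bar is shut (angle below 0.1 rad) (x of case in the frame of bay between -0.008 and 0.006 m and y of case in the frame of bay between -0.016 and 0.016 m and angle between the x axis of case and the x axis of bay, either way round below 0.08 rad and angle between case's own z axis and vertical below 0.04 rad and height (world z) of case below 0.004 m and value of joint gate below 0.1 rad and linear speed of case below 0.01 m/s and angular speed of case below 0.05 rad/s); the robot touches nothing.
It fails at once if the case is tipped (more than 0.15 rad) (angle between case's own z axis and vertical above 0.15 rad).
It fails at once if the case is lifted (height (world z) of case above 0.012 m).
It fails at once if another thing on the table is moved from its place by more than 25 mm (distance of any of spray, occluder, scope, trial_frame, drops from where it was at the start of the episode above 0.025 m).
It also fails if it takes over 54 s, if anything falls off the work surface, if the arm or the gripper's body presses on something with over 40 N, if the wrist force passes 120 N, or if a joint passes its speed limit or range.

## Working session

There is one attempt and no reset: what is moved stays moved. The work goes in short steps, Python scripts to look and compute and a tool call to move; the robot and the scene stay as the last step left them, time stands still between calls to the robot, and variables do not carry over. Pictures are saved under pics/ and viewed, about 8 in all and at most 12, crops included, and the job is handed in when it is done.

Besides the shell and the picture viewer there is one more tool, called as name(argument=value, ...) on one line, values as JSON. jog_arm: Moves the arm, as the interface text tells. Its arguments: {"type":"object","properties":{"motion":{"type":"array"},"fingers":{"type":"number"},"grip_force":{"type":"number"}},"required":["motion"]}

```bash
ls; mkdir -p pics
cat > h.py <<'E'
import numpy as np, cv2
from workcell import bot, viewer
def snap(n,f=None):
    i=viewer.camera_info(n); p,d=viewer.read_camera(n)
    if f: cv2.imwrite(f'pics/{f}.png',p[...,::-1]); np.savez(f'pics/{f}.npz',p=p,d=d,R=i['R'],t=i['t'],fov=i['vertical_fov'],cx=i['cx'],cy=i['cy'])
    return i,p,d
def load(f): return np.load(f'pics/{f}.npz')
def foc(z): return 200/np.tan(np.radians(float(z['fov']))/2)
def cloud(z):
    d=z['d']; v,u=np.mgrid[:400,:640]; f=foc(z)
    c=np.stack([(u-z['cx'])/f*d,(v-z['cy'])/f*d,d],-1)
    return (c-z['t'])@z['R']
def ray(z,u,v,h):
    f=foc(z); r=z['R'].T@np.array([(u-z['cx'])/f,(v-z['cy'])/f,1]); o=-z['R'].T@z['t']
    return o+r*(h-o[2])/r[2]
E
python3 - <<'E'
from h import *
for n in('top','side'):
    i,p,d=snap(n,n+'0'); print(n,i['t'],i['R'],i['vertical_fov'],(d>0).mean(), i.keys())
print(bot.read_state())
a=cv2.imread('pics/top0.png');b=cv2.imread('pics/side0.png')
E
```

```text
pics
top [-0.02206946  0.62848233  1.33543313] [[-0.02135943 -0.9996571   0.01514809]
 [-0.98399738  0.01833912 -0.17723664]
 [ 0.17689806 -0.01869136 -0.98405168]] 43.60217512814612 0.9959921875 dict_keys(['vertical_fov', 'cx', 'cy', 'R', 't'])
side [0.62324672 0.10267495 0.91542761] [[-0.99819772 -0.0589671  -0.01114382]
 [-0.02688588  0.6054487  -0.79543008]
 [ 0.05365121 -0.79369689 -0.6059429 ]] 57.17707734853318 0.99592578125 dict_keys(['vertical_fov', 'cx', 'cy', 'R', 't'])
{'time': 0.1, 'q': array([ 1.30007740e+00,  2.64653115e-01,  1.60524458e+00, -1.37917159e-05,
        1.27370787e+00, -3.69006251e-02]), 'joint_vel': array([-0.00161884, -0.0019834 , -0.00293109,  0.00016409,  0.00016898,
       -0.00017538]), 'joint_torque': array([-2.21815635e-04, -5.16710222e+01, -3.68590379e+01, -1.28597821e-04,
        6.38480647e-03, -3.58778095e-05]), 'tool_pos': array([0.15622192, 0.65598972, 0.23009931]), 'tcp_rot': array([-0.3664039 , -3.1198537 ,  0.00312743]), 'wrist_force': array([ 0.32158474,  0.0484528 , -0.48689461]), 'torque': array([-0.07346972,  0.04680068, -0.01876641]), 'width': 0.9975539875591721}
```

View pics/top0.png

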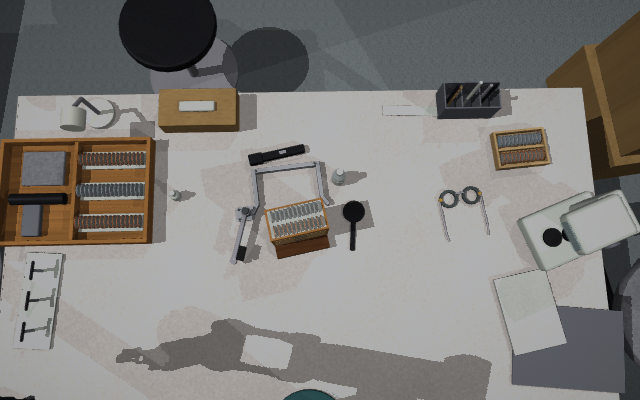

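View pics/side0.png

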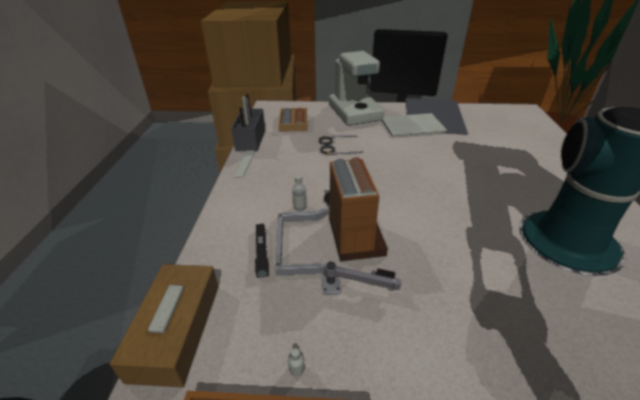

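Top view: case tower at about (297,222) with its dark board on the near side (302,246). The bay's U runs from (250,170) to (325,205). The hinge post is at (244,212) and the bar's end at (240,258). The paddle is at (353,215).

Run:
```python
from h import *
z=load('top0');P=cloud(z);im=z['p'][...,::-1].copy()
X,Y,Z=P[...,0],P[...,1],P[...,2]
reg=np.zeros((400,640),bool);reg[140:275,225:375]=1
def rect(m,name):
    q=P[m][:,:2].astype(np.float32); r=cv2.minAreaRect(q); print(name,m.sum(),np.round(r[0],4),np.round(r[1],4),r[2],np.round(np.median(Z[m]),4))
    print(np.round(cv2.boxPoints(r),4).tolist())
rect(reg&(Z>.165),'case top')
hsv=cv2.cvtColor(im,cv2.COLOR_BGR2HSV)
rect(reg&(Z>.018)&(Z<.034)&(hsv[...,1]>110),'board')
m=reg&(Z>.012)&(Z<.034)&(hsv[...,1]<90)
n,l,s,c=cv2.connectedComponentsWithStats(m.astype(np.uint8))
for k in range(1,n):
    if s[k,4]>25: rect(l==k,f'bay{k} {s[k]}')
m=reg&(Z>.034)&(Z<.07)&(hsv[...,1]<90)
n,l,s,c=cv2.connectedComponentsWithStats(m.astype(np.uint8))
for k in range(1,n):
    if s[k,4]>15: rect(l==k,f'bar{k} {s[k]}')
cv2.imwrite('pics/c0.png',cv2.resize(im[140:275,225:375],None,fx=5,fy=5,interpolation=2)[:600])
```

```text
case top 2044 [0.486  0.0089] [0.2112 0.1499] 11.98630428314209 0.1868
[[0.3671000003814697, 0.06019999831914902], [0.39820000529289246, -0.08640000224113464], [0.6047999858856201, -0.042500000447034836], [0.5737000107765198, 0.10409999638795853]]
board 676 [0.4932 0.0107] [0.0356 0.1484] 11.809821128845215 0.0264
[[0.46059998869895935, 0.07970000058412552], [0.4909999966621399, -0.06560000032186508], [0.5257999897003174, -0.05829999968409538], [0.49549999833106995, 0.0869000032544136]]
bay1 [248 144  57  22 521] 521 [0.7612 0.081 ] [0.0314 0.1654] 10.97209358215332 0.0236
[[0.7300000190734863, 0.15919999778270721], [0.7615000009536743, -0.0031999999191612005], [0.7924000024795532, 0.00279999990016222], [0.7609000205993652, 0.16519999504089355]]
bay3 [250 161  80  54 690] 690 [0.6641 0.0508] [0.131  0.2249] 6.285519599914551 0.0242
[[0.5866000056266785, 0.15539999306201935], [0.611299991607666, -0.0681999996304512], [0.7415000200271606, -0.05380000174045563], [0.7168999910354614, 0.1696999967098236]]
bar3 [332 173  14  11  61] 61 [ 0.6799 -0.0938] [0.0379 0.0241] 80.3906478881836 0.0587
[[0.664900004863739, -0.1103999987244606], [0.6887000203132629, -0.1145000010728836], [0.6949999928474426, -0.0771000012755394], [0.6711999773979187, -0.0731000006198883]]
bar6 [230 206  21  58 433] 433 [0.5252 0.1756] [0.0359 0.1601] 78.03462219238281 0.0523
[[0.4431000053882599, 0.1746000051498413], [0.5997999906539917, 0.14139999449253082], [0.607200026512146, 0.17649999260902405], [0.4505999982357025, 0.20970000326633453]]
```

View pics/c0.png

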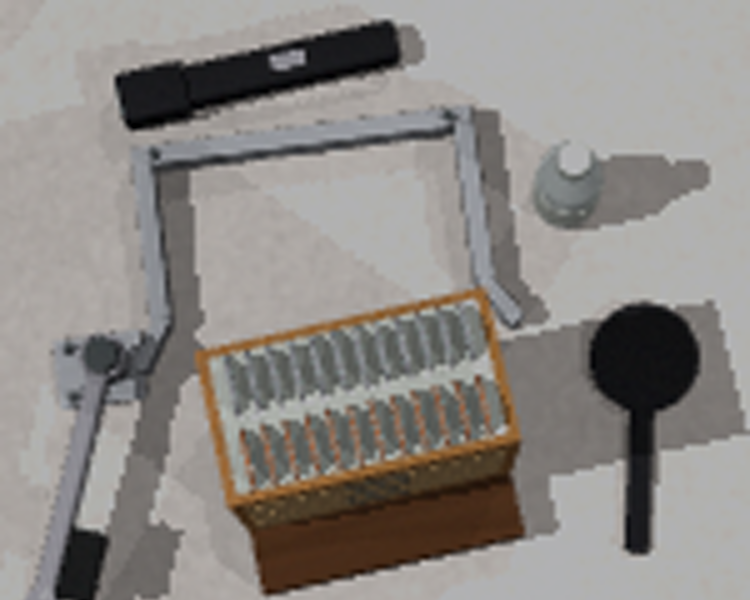

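The crop agrees with the masks: case yawed about 0.207 rad, board front-edge middle near (0.476, 0.007), bar open to about 1.9 rad. Next I'll fit the bay walls.

Run:
```python
from h import *
z=load('top0');P=cloud(z);im=z['p'][...,::-1].copy();hsv=cv2.cvtColor(im,cv2.COLOR_BGR2HSV)
X,Y,Z=P[...,0],P[...,1],P[...,2]
reg=np.zeros((400,640),bool);reg[155:215,245:332]=1
m=reg&(Z>.017)&(Z<.03)&(hsv[...,1]<90)
n,l,s,c=cv2.connectedComponentsWithStats(m.astype(np.uint8)); m=l==1+np.argmax(s[1:,4])
q=P[m][:,:2]
def line(sel,nm):
    r=cv2.minAreaRect(sel.astype(np.float32)); print(nm,len(sel),np.round(r[0],4),np.round(r[1],4),round(r[2],2))
    return cv2.fitLine(sel.astype(np.float32),cv2.DIST_HUBER,0,.01,.01).ravel()
u=np.where(m)
A=line(P[m&(np.mgrid[:400,:640][1]>262)&(np.mgrid[:400,:640][1]<312)&(np.mgrid[:400,:640][0]<178)][:,:2],'back')
vv,uu=np.mgrid[:400,:640]
L=line(P[m&(uu<262)&(vv>178)&(vv<200)][:,:2],'left')
R=line(P[m&(uu>313)&(vv>170)&(vv<192)][:,:2],'right')
print(A,L,R, [np.arctan2(-A[2-2]*np.sign(A[1]),abs(A[1])),np.arctan(L[1]/L[0]),np.arctan(R[1]/R[0])])
pm=(Z>.054)&(Z<.07)&(vv>200)&(vv<222)&(uu>235)&(uu<255); print('post',P[pm].mean(0),P[pm].min(0),P[pm].max(0))
bm=(Z>.04)&(Z<.054)&(vv>222)&(vv<268)&(uu>225)&(uu<252)&(hsv[...,2]>95); B=line(P[bm][:,:2],'bar');print(B,P[bm].min(0),P[bm].max(0))
```

```text
back 210 [0.7229 0.0503] [0.0145 0.1404] 7.24
left 90 [0.6591 0.1426] [0.0607 0.0122] 6.26
right 82 [ 0.6782 -0.0423] [0.0604 0.0118] 6.37
[ 0.11969501 -0.9928107   0.7199352   0.0713641 ] [0.99394023 0.10992204 0.65893185 0.142377  ] [ 0.9933865   0.11481833  0.6780159  -0.04202596] [np.float32(0.11998267), np.float32(0.110144615), np.float32(0.11507212)]
post [0.58925926 0.16730954 0.05842241] [0.56634794 0.15535548 0.05404968] [0.60508758 0.17765816 0.06585682]
bar 133 [0.5043 0.19  ] [0.0173 0.1132] 78.55
[ 0.97321916 -0.22987923  0.50479895  0.18849269] [0.4492311  0.17227347 0.04240512] [0.55862369 0.20765092 0.05399733]
```

Bay: origin about (0.677, 0.051), yaw 0.115. In the bay frame the case sits at (-0.130, -0.014) with yaw +0.092. I'll push the board edge with the open fingers spread along it, since two contacts keep it square.

jog_arm(motion=[{"dx":1.4,"dy":-3.3,"turn":0.044},{"dx":1.4,"dy":-3.3,"turn":0.044},{"dx":1.4,"dy":-3.3,"turn":0.044},{"dx":1.4,"dy":-3.3,"turn":0.044},{"dx":1.4,"dy":-3.3,"turn":0.044},{"dx":1.4,"dy":-3.3,"turn":0.044},{"dx":1.4,"dy":-3.3,"turn":0.044},{"dx":1.4,"dy":-3.3,"turn":0.044},{"dx":1.4,"dy":-3.3,"turn":0.044},{"dx":1.4,"dy":-3.3,"turn":0.045}], fingers=8.54)

```text
validation failed for argument at $.mo...
```

jog_arm(motion=[{"dx":1.4,"dy":-3.3},{"dx":1.4,"dy":-3.3},{"dx":1.4,"dy":-3.3},{"dx":1.4,"dy":-3.3},{"dx":1.4,"dy":-3.3},{"dx":1.4,"dy":-3.3},{"dx":1.4,"dy":-3.3},{"dx":1.4,"dy":-3.3},{"dx":1.4,"dy":-3.3},{"dx":1.4,"dy":-2.6},{},{}])

```text
validation failed for argument at $.mo...
```

jog_arm(motion=[{"dx":1.4,"dy":-3.3,"dz":0,"turn":0.044},{"dx":1.4,"dy":-3.3,"dz":0,"turn":0.044},{"dx":1.4,"dy":-3.3,"dz":0,"turn":0.044},{"dx":1.4,"dy":-3.3,"dz":0,"turn":0.044},{"dx":1.4,"dy":-3.3,"dz":0,"turn":0.044},{"dx":1.4,"dy":-3.3,"dz":0,"turn":0.044},{"dx":1.4,"dy":-3.3,"dz":0,"turn":0.044},{"dx":1.4,"dy":-3.3,"dz":0,"turn":0.044},{"dx":1.4,"dy":-3.3,"dz":0,"turn":0.044},{"dx":1.4,"dy":-3.3,"dz":0,"turn":0.045}], fingers=8.54)

```text
time: 0.93
tool_pos: [0.2963, 0.3248, 0.2308]
tcp_rot: [0.329, -3.124, 0.001]
wrist_force: [0.9, 0.0, 1.3]
width: 0.998
```

jog_arm(motion=[{"dx":1.4,"dy":-3.3,"dz":0,"turn":0},{"dx":1.4,"dy":-3.3,"dz":0,"turn":0},{"dx":1.4,"dy":-3.3,"dz":0,"turn":0},{"dx":1.4,"dy":-3.3,"dz":0,"turn":0},{"dx":1.4,"dy":-3.3,"dz":0,"turn":0},{"dx":1.4,"dy":-3.3,"dz":0,"turn":0},{"dx":1.4,"dy":-3.3,"dz":0,"turn":0},{"dx":1.4,"dy":-3.3,"dz":0,"turn":0},{"dx":1.4,"dy":-3.3,"dz":0,"turn":0},{"dx":1.4,"dy":-2.8,"dz":0,"turn":0},{"dx":0,"dy":0,"dz":0,"turn":0},{"dx":0,"dy":0,"dz":0,"turn":0}])

```text
time: 1.93
tool_pos: [0.4364, 0.0004, 0.2308]
tcp_rot: [0.319, -3.124, -0.001]
wrist_force: [0.0, 0.2, 0.3]
width: 0.998
```

jog_arm(motion=[{"dx":0,"dy":0,"dz":-3.5,"turn":0},{"dx":0,"dy":0,"dz":-3.5,"turn":0},{"dx":0,"dy":0,"dz":-3.5,"turn":0},{"dx":0,"dy":0,"dz":-3.5,"turn":0},{"dx":0,"dy":0,"dz":-3.5,"turn":0},{"dx":0,"dy":0,"dz":-3,"turn":0},{"dx":0,"dy":0,"dz":-1.5,"turn":0},{"dx":0,"dy":0,"dz":-0.6,"turn":0},{"dx":0,"dy":0,"dz":0,"turn":0}])

```text
time: 2.68
tool_pos: [0.4341, 0.0028, 0.0036]
tcp_rot: [0.327, -3.12, -0.001]
wrist_force: [1.0, 1.0, -0.3]
width: 1.003
```

Run:
```python
from h import *
snap('wrist','w1');snap('side','s1')
a=cv2.imread('pics/w1.png');b=cv2.imread('pics/s1.png')[130:330,230:480]
b=cv2.resize(b,(400,320));a=cv2.resize(a,(400,250))
cv2.imwrite('pics/m1.png',np.vstack([a,b]));s=bot.read_state();print(s['tool_pos'],s['wrist_force'])
```

```text
[0.43698976 0.00228416 0.0060724 ] [ 0.22697197 -0.05380723  1.14300272]
```

View pics/m1.png

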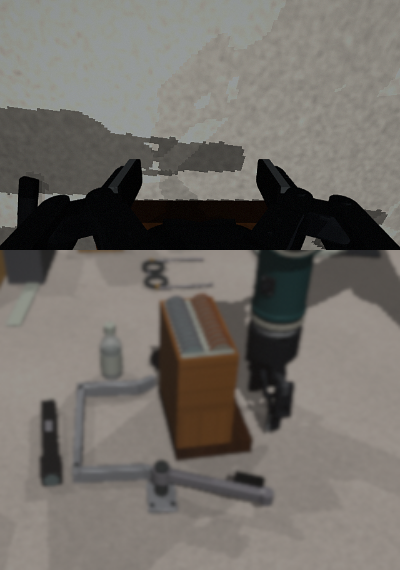

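Wrist and side views: the fingers straddle the board's front edge, low and clear of the tower. Approaching contact now.

jog_arm(motion=[{"dx":0.5,"dy":0.1,"dz":0,"turn":0},{"dx":0.5,"dy":0.1,"dz":0,"turn":0},{"dx":0.5,"dy":0.1,"dz":0,"turn":0},{"dx":0.4,"dy":0.1,"dz":0,"turn":0},{"dx":0.3,"dy":0.06,"dz":0,"turn":0},{"dx":0.3,"dy":0.06,"dz":0,"turn":0},{"dx":0.3,"dy":0.06,"dz":0,"turn":0}])

```text
time: 3.37
tool_pos: [0.4625, 0.0071, 0.0049]
tcp_rot: [0.324, -3.12, 0.0]
wrist_force: [-9.1, -2.8, 6.3]
width: 1.004
```

jog_arm(motion=[{"dx":0.48,"dy":0.16,"dz":0,"turn":-0.006},{"dx":0.48,"dy":0.16,"dz":0,"turn":-0.006},{"dx":0.48,"dy":0.16,"dz":0,"turn":-0.006},{"dx":0.48,"dy":0.16,"dz":0,"turn":-0.006},{"dx":0.48,"dy":0.16,"dz":0,"turn":-0.006},{"dx":0.48,"dy":0.16,"dz":0,"turn":-0.006},{"dx":0.48,"dy":0.16,"dz":0,"turn":-0.006},{"dx":0.48,"dy":0.16,"dz":0,"turn":-0.006}])

```text
time: 4.03
tool_pos: [0.4987, 0.0199, 0.0041]
tcp_rot: [0.249, -3.123, -0.0]
wrist_force: [-9.6, -2.7, 7.6]
width: 0.999
```

```bash
cat > m.py <<'E'
from h import *
import sys
f=sys.argv[1]; snap('top',f); z=load(f);P=cloud(z);im=z['p'][...,::-1].copy();hsv=cv2.cvtColor(im,cv2.COLOR_BGR2HSV);Z=P[...,2]
vv,uu=np.mgrid[:400,:640]; reg=(vv>130)&(vv<275)&(uu>235)&(uu<345)
E=np.array([[.9934,.1147],[-.1147,.9934]]);O=np.array([.6766,.0511])
m=reg&(Z>.176)&(Z<.21)&(hsv[...,1]>0)
# tower rim: largest component; gripper hidden parts excluded by colour of wood
wood=reg&(Z>.172)&(Z<.205)&((hsv[...,0]<25)&(hsv[...,1]>110))
r0=cv2.minAreaRect(P[wood][:,:2].astype(np.float32))
b=(cv2.boxPoints(r0)-O)@E.T
print('rim',wood.sum(),np.round(r0[1],4),'centre bay',np.round(E@(np.array(r0[0])-O),4),'deg',r0[2],'yaw bay',np.round(np.radians(r0[2])-.115,3)); print(np.round(b,4).tolist())
s=bot.read_state();print(s['time'],s['tool_pos'],s['wrist_force'],'tcp bay',E@(s['tool_pos'][:2]-O))
cv2.imwrite(f'pics/{f}c.png',cv2.resize(im[140:275,225:375],None,fx=4,fy=4,interpolation=2))
E
python3 m.py t1
python3 - <<'E'
from h import *
E
sed 's/^f=.*snap(.top.,f); z/f="top0"; z/; s/^s=.*//' m.py > m0.py; python3 m0.py x
```

```text
rim 183 [0.0792 0.1495] centre bay [-0.0913 -0.0095] deg 8.064778327941895 yaw bay 0.026
[[-0.1328, 0.0642], [-0.1289, -0.0852], [-0.0498, -0.0832], [-0.0536, 0.0663]]
4.0833 [0.50044181 0.02018879 0.00435478] [-2.12102932 -0.47864556 -1.27852121] tcp bay [-0.17854106 -0.01050185]
rim 358 [0.0801 0.149 ] centre bay [-0.13   -0.0138] deg 11.731319427490234 yaw bay 0.09
[[-0.1765, 0.0568], [-0.1632, -0.0916], [-0.0834, -0.0844], [-0.0967, 0.064]]
```

Case is tracking well: bay x -91 mm, y -9.5 mm, yaw 0.03. Continuing.

jog_arm(motion=[{"dx":0.48,"dy":0.16,"dz":0,"turn":-0.005},{"dx":0.48,"dy":0.16,"dz":0,"turn":-0.005},{"dx":0.48,"dy":0.16,"dz":0,"turn":-0.005},{"dx":0.48,"dy":0.16,"dz":0,"turn":-0.005},{"dx":0.48,"dy":0.16,"dz":0,"turn":-0.005},{"dx":0.48,"dy":0.16,"dz":0,"turn":-0.005},{"dx":0.48,"dy":0.16,"dz":0,"turn":-0.005},{"dx":0.48,"dy":0.16,"dz":0,"turn":-0.005},{"dx":0.48,"dy":0.1,"dz":0,"turn":0},{"dx":0.48,"dy":0.1,"dz":0,"turn":0}])

```text
time: 4.92
tool_pos: [0.5471, 0.0347, 0.0039]
tcp_rot: [0.186, -3.128, 0.0]
wrist_force: [-9.6, -2.1, 4.4]
width: 1.0
```

```bash
python3 m.py t2
```

```text
rim 178 [0.0795 0.152 ] centre bay [-0.0394 -0.0041] deg 4.236572265625 yaw bay -0.041
[[-0.076, 0.0735], [-0.0823, -0.0784], [-0.0028, -0.0817], [0.0034, 0.0702]]
4.9667 [0.54879592 0.03495381 0.00418809] [-2.15497357  0.40561031 -0.98539071] tcp bay [-0.12881255 -0.0013805 ]
```

jog_arm(motion=[{"dx":0.48,"dy":0.08,"dz":0,"turn":0},{"dx":0.48,"dy":0.08,"dz":0,"turn":0},{"dx":0.48,"dy":0.08,"dz":0,"turn":0},{"dx":0.48,"dy":0.08,"dz":0,"turn":0},{"dx":0.48,"dy":0.06,"dz":0,"turn":0},{"dx":0.4,"dy":0.05,"dz":0,"turn":0},{"dx":0.3,"dy":0.04,"dz":0,"turn":0}])

```text
time: 5.55
tool_pos: [0.579, 0.0395, 0.0039]
tcp_rot: [0.187, -3.13, -0.0]
wrist_force: [-6.1, -0.8, 2.1]
width: 1.001
```

```bash
python3 m.py t3
```

```text
rim 161 [0.0817 0.1495] centre bay [-0.009  -0.0025] deg 6.243598937988281 yaw bay -0.006
[[-0.0493, 0.0725], [-0.0502, -0.0771], [0.0314, -0.0775], [0.0323, 0.072]]
5.6 [0.57979966 0.03962733 0.00398889] [-2.4026984   0.01282892 -1.19726735] tcp bay [-0.09747737 -0.00029395]
```

View pics/t3c.png

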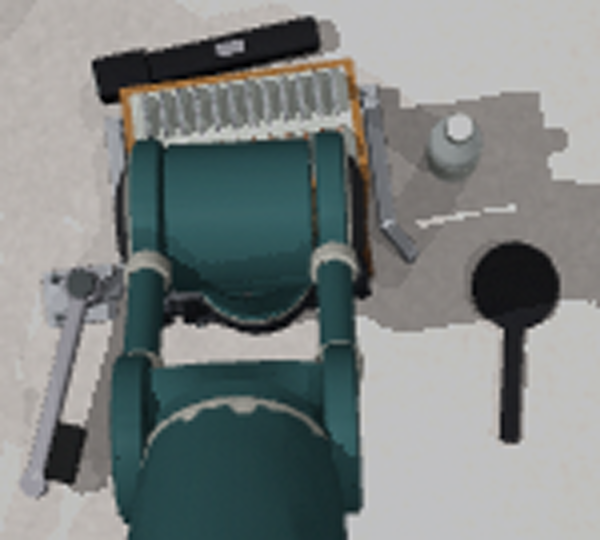

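The case is inside the bay, square, 9 mm short. Pushing home gently until the force rises.

jog_arm(motion=[{"dx":0.25,"dy":0.03,"dz":0,"turn":0},{"dx":0.25,"dy":0.03,"dz":0,"turn":0},{"dx":0.2,"dy":0.02,"dz":0,"turn":0},{"dx":0.15,"dy":0.02,"dz":0,"turn":0}])

```text
time: 5.93
tool_pos: [0.5877, 0.0406, 0.0039]
tcp_rot: [0.187, -3.13, -0.0]
wrist_force: [-5.9, -1.1, 1.6]
width: 0.997
```

jog_arm(motion=[{"dx":0.1,"dy":0.01,"dz":0,"turn":0},{"dx":0.1,"dy":0.01,"dz":0,"turn":0}])

```text
time: 6.1
tool_pos: [0.5888, 0.0407, 0.0039]
tcp_rot: [0.187, -3.129, -0.0]
wrist_force: [-10.1, -0.8, 5.8]
width: 1.003
```

jog_arm(motion=[{"dx":0.1,"dy":0.01,"dz":0,"turn":0},{"dx":0.1,"dy":0.01,"dz":0,"turn":0}])

```text
time: 6.27
tool_pos: [0.5888, 0.0407, 0.0038]
tcp_rot: [0.186, -3.124, 0.0]
wrist_force: [-15.6, -2.1, 10.1]
width: 1.003
```

```bash
python3 m.py t4
```

```text
rim 166 [0.0796 0.1523] centre bay [ 0.0035 -0.0031] deg 3.222114086151123 yaw bay -0.059
[[-0.0318, 0.0752], [-0.0407, -0.0768], [0.0387, -0.0815], [0.0477, 0.0706]]
6.3167 [0.58877652 0.04073969 0.00388687] [-13.30160079  -1.58715071   9.80874914] tcp bay [-0.08843217 -0.00021858]
```

Motion stopped and force rose to about 15 N, so the case is against the stop. Backing off, lifting, and moving to the left of the bar with the fingers shut.

jog_arm(motion=[{"dx":-0.5,"dy":-0.05,"dz":0,"turn":0},{"dx":-1.5,"dy":-0.15,"dz":0,"turn":0},{"dx":-2.5,"dy":-0.25,"dz":0,"turn":0},{"dx":-2.5,"dy":-0.25,"dz":0,"turn":0},{"dx":-2.5,"dy":-0.25,"dz":0,"turn":0},{"dx":-1.5,"dy":0,"dz":2,"turn":0},{"dx":0,"dy":0,"dz":3.5,"turn":0},{"dx":0,"dy":0,"dz":3.5,"turn":0},{"dx":0,"dy":0,"dz":3.5,"turn":0}])

```text
time: 7.07
tool_pos: [0.484, 0.0316, 0.1315]
tcp_rot: [-0.187, 3.135, 0.0]
wrist_force: [1.0, 0.6, 1.3]
width: 1.004
```

jog_arm(motion=[{"dx":0,"dy":3,"dz":0,"turn":0},{"dx":0,"dy":3,"dz":0,"turn":0},{"dx":0,"dy":3,"dz":0,"turn":0},{"dx":0,"dy":3,"dz":0,"turn":0},{"dx":0,"dy":3,"dz":0,"turn":0},{"dx":0,"dy":3,"dz":0,"turn":0},{"dx":0,"dy":3,"dz":0,"turn":0},{"dx":0,"dy":0,"dz":0,"turn":0},{"dx":0,"dy":0,"dz":0,"turn":0}], fingers=0)

```text
time: 7.82
tool_pos: [0.4848, 0.2433, 0.1305]
tcp_rot: [-0.192, 3.134, 0.001]
wrist_force: [0.3, -0.7, 0.9]
width: 0.001
```

```bash
python3 m.py t5
```

```text
rim 376 [0.0822 0.1498] centre bay [-0.0001 -0.0028] deg 6.939159393310547 yaw bay 0.006
[[-0.0417, 0.0719], [-0.0408, -0.0779], [0.0414, -0.0774], [0.0405, 0.0724]]
7.8667 [0.48451016 0.24212017 0.13030063] [-1.01294743 -0.14334277 -0.72598771] tcp bay [-0.16891203  0.21179214]
```

View pics/t5c.png

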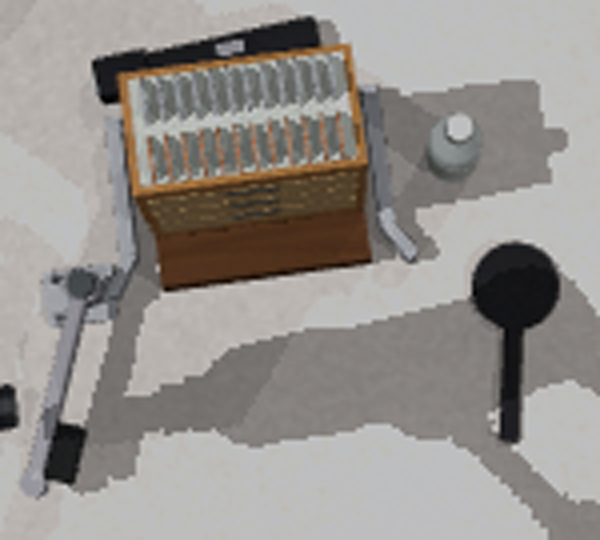

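Case is home with a clear view: bay x 0 mm, y -3 mm, yaw 0.006, and the bar is still open at about 1.9 rad. Lowering to bar height and sweeping it shut.

jog_arm(motion=[{"dx":0,"dy":0,"dz":-3.5,"turn":0},{"dx":0,"dy":0,"dz":-3.5,"turn":0},{"dx":0,"dy":0,"dz":-2.7,"turn":0},{"dx":0,"dy":-0.9,"dz":0,"turn":0},{"dx":0,"dy":-0.9,"dz":0,"turn":0},{"dx":0,"dy":-0.9,"dz":0,"turn":0},{"dx":-0.2,"dy":-0.8,"dz":0,"turn":0},{"dx":-0.2,"dy":-0.8,"dz":0,"turn":0},{"dx":-0.2,"dy":-0.8,"dz":0,"turn":0},{"dx":-0.2,"dy":-0.8,"dz":0,"turn":0},{"dx":-0.1,"dy":-0.8,"dz":0,"turn":0},{"dx":-0.1,"dy":-0.8,"dz":0,"turn":0}])

```text
time: 8.87
tool_pos: [0.4743, 0.1659, 0.0337]
tcp_rot: [-0.187, 3.135, 0.0]
wrist_force: [0.2, 1.3, 0.3]
width: 0.003
```

jog_arm(motion=[{"dx":0.2,"dy":-0.8,"dz":0,"turn":0},{"dx":0.2,"dy":-0.8,"dz":0,"turn":0},{"dx":0.2,"dy":-0.8,"dz":0,"turn":0},{"dx":0.2,"dy":-0.8,"dz":0,"turn":0},{"dx":0.2,"dy":-0.8,"dz":0,"turn":0},{"dx":0.2,"dy":-0.8,"dz":0,"turn":0},{"dx":0.25,"dy":-0.75,"dz":0,"turn":0}])

```text
time: 9.45
tool_pos: [0.489, 0.1103, 0.0332]
tcp_rot: [0.187, -3.136, 0.0]
wrist_force: [0.8, 0.8, 0.3]
width: -0.001
```

```bash
python3 m.py t6
```

```text
rim 377 [0.0823 0.1496] centre bay [-0.0002 -0.0027] deg 6.975132465362549 yaw bay 0.007
[[-0.0419, 0.0719], [-0.0409, -0.0778], [0.0414, -0.0772], [0.0404, 0.0724]]
9.5 [0.48945627 0.10930631 0.03326149] [ 0.96246971 -0.77077151  0.52362517] tcp bay [-0.17923232  0.07928754]
```

View pics/t6c.png

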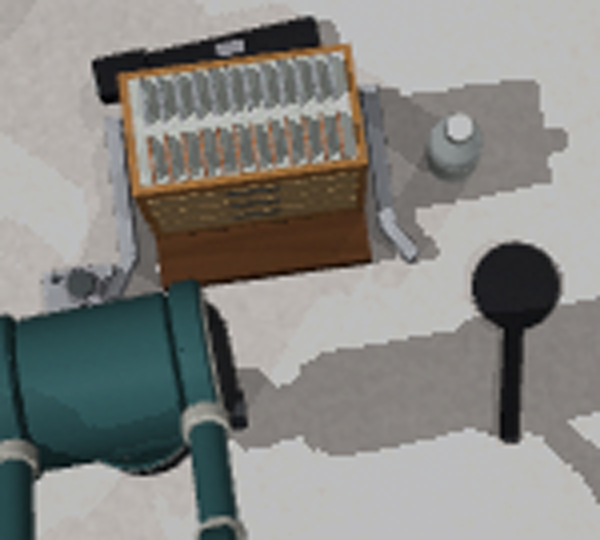

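The bar has swung to about 1 rad, with its block visible at (225,370), and the case hasn't moved. Continuing the arc.

jog_arm(motion=[{"dx":0.6,"dy":-0.65,"dz":0,"turn":0},{"dx":0.6,"dy":-0.65,"dz":0,"turn":0},{"dx":0.6,"dy":-0.65,"dz":0,"turn":0},{"dx":0.7,"dy":-0.65,"dz":0,"turn":0},{"dx":0.7,"dy":-0.65,"dz":0,"turn":0},{"dx":0.7,"dy":-0.6,"dz":0,"turn":0},{"dx":0.7,"dy":-0.4,"dz":0,"turn":0},{"dx":0.8,"dy":-0.4,"dz":0,"turn":0},{"dx":0.8,"dy":-0.3,"dz":0,"turn":0},{"dx":0.7,"dy":-0.3,"dz":0,"turn":0}])

```text
time: 10.33
tool_pos: [0.5587, 0.0583, 0.0333]
tcp_rot: [-0.187, 3.136, 0.0]
wrist_force: [-0.3, 0.5, -0.3]
width: -0.005
```

jog_arm(motion=[{"dx":0.5,"dy":-0.1,"dz":0,"turn":0},{"dx":0.5,"dy":0,"dz":0,"turn":0},{"dx":0.4,"dy":0,"dz":0,"turn":0},{"dx":0.3,"dy":0,"dz":0,"turn":0}])

```text
time: 10.67
tool_pos: [0.5752, 0.0576, 0.0332]
tcp_rot: [0.187, -3.136, 0.0]
wrist_force: [-0.6, -0.9, -0.6]
width: -0.002
```

jog_arm(motion=[{"dx":0.3,"dy":0.03,"dz":0,"turn":0},{"dx":0.3,"dy":0.03,"dz":0,"turn":0},{"dx":0.2,"dy":0.02,"dz":0,"turn":0}])

```text
time: 10.92
tool_pos: [0.583, 0.0586, 0.0333]
tcp_rot: [-0.188, 3.136, -0.0]
wrist_force: [-0.5, 0.2, 0.3]
width: -0.0
```

jog_arm(motion=[{"dx":0.15,"dy":0.02,"dz":0,"turn":0},{"dx":0.1,"dy":0.01,"dz":0,"turn":0}])

```text
time: 11.08
tool_pos: [0.5853, 0.0588, 0.0333]
tcp_rot: [0.187, -3.136, 0.0]
wrist_force: [-3.4, -0.6, 1.5]
width: 0.003
```

```bash
python3 m.py t7
python3 - <<'E'
from h import *
snap('side','s7')
E
```

```text
rim 189 [0.0809 0.1499] centre bay [ 0.0005 -0.0026] deg 5.937000751495361 yaw bay -0.011
[[-0.0391, 0.0728], [-0.0408, -0.077], [0.0401, -0.078], [0.0418, 0.0719]]
11.1333 [0.58521924 0.05880397 0.03325837] [-1.06055046  0.29649319  0.05883357] tcp bay [-0.089894   0.0181345]
```

Force is just starting to rise; two more small steps to reach the hard stop.

jog_arm(motion=[{"dx":0.1,"dy":0.01,"dz":0,"turn":0},{"dx":0.1,"dy":0.01,"dz":0,"turn":0}])

```text
time: 11.35
tool_pos: [0.5853, 0.0588, 0.0331]
tcp_rot: [0.187, -3.132, 0.0]
wrist_force: [-7.8, -1.7, 6.4]
width: -0.0
```

jog_arm(motion=[{"dx":0.1,"dy":0.01,"dz":0,"turn":0},{"dx":0,"dy":0,"dz":0,"turn":0}])

```text
time: 11.52
tool_pos: [0.5853, 0.0588, 0.0329]
tcp_rot: [0.187, -3.13, 0.0]
wrist_force: [-8.1, -0.5, 6.7]
width: 0.001
```

Hard stop reached: no further motion, 8 N. Retreating and checking.

jog_arm(motion=[{"dx":-0.5,"dy":-0.05,"dz":0,"turn":0},{"dx":-2,"dy":-0.2,"dz":0,"turn":0},{"dx":-3,"dy":-0.3,"dz":0,"turn":0},{"dx":-3,"dy":-0.3,"dz":0,"turn":0},{"dx":-1,"dy":0,"dz":3,"turn":0},{"dx":0,"dy":3,"dz":3.5,"turn":0},{"dx":0,"dy":4,"dz":0,"turn":0},{"dx":0,"dy":4,"dz":0,"turn":0},{"dx":0,"dy":4,"dz":0,"turn":0},{"dx":0,"dy":3,"dz":0,"turn":0},{"dx":0,"dy":0,"dz":0,"turn":0},{"dx":0,"dy":0,"dz":0,"turn":0}])

```text
time: 12.52
tool_pos: [0.4936, 0.2294, 0.0952]
tcp_rot: [-0.192, 3.134, 0.001]
wrist_force: [-0.7, 0.4, 0.2]
width: 0.002
```

```bash
python3 m.py t8
python3 - <<'E'
from h import *
z=load('t8');P=cloud(z);h=cv2.cvtColor(z['p'],cv2.COLOR_RGB2HSV);Z=P[...,2]
E=np.array([[.9934,.1147],[-.1147,.9934]]);B=(P[...,:2]-[.6766,.0511])@E.T
m=(Z>.042)&(Z<.056)&(h[...,1]<80)&(h[...,2]>90)&(abs(B[...,0]+.071)<.04)&(B[...,1]<.11)&(B[...,1]>-.04)
l=cv2.fitLine(B[m].astype(np.float32),cv2.DIST_HUBER,0,.01,.01).ravel();print(m.sum(),l,'gate',np.arctan(-l[0]/-l[1]) )
E
```

```text
rim 376 [0.0816 0.1498] centre bay [-0.0001 -0.0025] deg 6.652889728546143 yaw bay 0.001
[[-0.0409, 0.0723], [-0.0408, -0.0775], [0.0408, -0.0774], [0.0407, 0.0724]]
12.5667 [0.49327188 0.22810546 0.09493685] [-0.11210099 -0.93292584  0.49844826] tcp bay [-0.16181563  0.19686495]
173 [ 0.0027401  -0.99999624 -0.07114001  0.03569793] gate -0.0027401012
```

View pics/t8c.png

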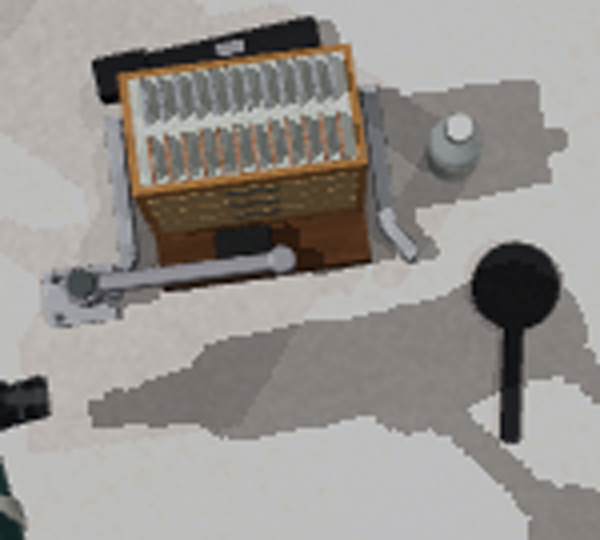

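The bar lies shut across the board, the case is square and home, the gripper is clear, and the neighbouring things are unmoved.

```bash
python3 -c "
from workcell import bot
print(bot.finish_job())"
```

```text
the job is handed in; nothing more can be done
None
```

The lens case is home in the bay with the swing bar shut, and I handed the job in at about 12.6 s.

I pushed the case by its low board edge with the open fingers until the back stop resisted (about 15 N). I then pushed the bar shut with closed fingers up to its hard stop (about 8 N).

- **Case:** the last top view puts it at bay x ≈ 0 mm and y ≈ -2.5 mm, with yaw about 0.00 rad. It is upright.
- **Bar:** its angle measured about 0.00 rad in the same view.
- **Bystanders:** the spray, paddle and scope looked unmoved in the last crop. The trial frame and dropper bottle lay outside it and I did not check them again, but the arm never worked near the trial frame. I did not measure its clearance from the bottle.
- **Readings that disagreed:** while the arm partly hid the case, single yaw readings were off by up to 0.06 rad. The unobstructed views afterwards showed it square within 0.01 rad.

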